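Put away and stopper the dried carafes

ROBOT

A 6-joint arm with a two-finger parallel gripper is mounted at the origin on the work surface. World frame = base frame: x ahead of the robot, y to its left, z up, the work surface at z = 0. Lengths are in m, angles in rad, forces in N, time in s.
With the tool pointing down it reaches from about 0.3 to 0.85 m from the base axis. Payload 5.4 kg.
Tool frame: the origin (TCP) lies at the very end of the fingers, on their centre line; the grasp point (between the pads) lies 19 mm behind it; z points along the fingers, y is the line along which they close (so a half turn about z gives the same grasp; the last joint's range is limited). The gripper opens to 85 mm and grips with 20 to 120 N. Pads are 22 mm wide; open, the fingers measure 114 mm over their backs; the gripper's body (76 mm by 85 mm) begins 54 mm behind the grasp point. The pads swing forward as they close: fully open they stand 13 mm farther back than shut.
Start: joints at [0.928, 0.158, 1.597, -0, 1.386, -0.21], TCP at [0.241, 0.522, 0.231] pointing down, gripper open.
Joint ranges: [-2.91, 2.91], [-0.94, 2.29], [0.18, 2.7], [-1.29, 4.43], [0.17, 2.64], [-3, 3]. Speed limits (rad/s): [2.57, 2.57, 3.14, 3.14, 3.14, 3.14].

INTERFACE

Orientations are given as [roll, pitch, yaw] about the fixed x, y, z axes, in that order (R = Rz(yaw) Ry(pitch) Rx(roll)).
In Python, from rig import arm gives the robot as it stands. Calls block until the motion is done:
- arm.move_pose(position, orientation): joint-space move of the TCP to a pose.
- arm.movel(position, speed=0.15, rotation=None): straight line of the TCP; rotation=None keeps the orientation; speed is the mean speed in m/s.
- arm.set_joints(angles): joint-space move.
- arm.set_gripper(opening, f_grip=None): opening from 0.0 (shut) to 1.0 (fully open); f_grip is the grip in N (None keeps the last); returns when the fingers have stopped.
- arm.hold(seconds).
- arm.inverse_kinematics(position, orientation): joint angles nearest the present ones, or None.
- arm.camera(name): name is "side" or "top"; returns the picture (384x512x3 uint8, blue, green, red); there is no depth.
- arm.get_calibration(name): a dict with "mtx" (3x3 intrinsics, pixels), "R" (3x3) and "t" (3): a world point X has camera coordinates R X + t. Camera axes: x right, y down, z forward; pixel columns grow to the right and rows downward; lengths in m; the calibration is good to about 2 mm. A picture is of the moment at which its call begins. get_calibration takes no time and is no camera call.
A pose or a line that the arm cannot do raises arm.IKError and nothing moves.
- arm.job_done(): hands the job in; it is judged then, once.
Trained networks look in the newest picture that a camera, given by its name, has taken for a name from the list of things; names that differ only in an ending like _2 or _b are one class to them, and where a whole thing is asked for, a point or a joint stands for the part that bears it (a point fixed in the world has none). Each returns a list of dicts, best first, with "p" (0 to 1); they miss things now and then, are a little off and sometimes report something else, mostly with a low value. They report only what shows in the picture. A call takes as long as a camera call.
- arm.search_frame(camera, query): "box" ([left, top, right, bottom] in pixels, round what is visible of it).
- arm.regions_of(camera, query): "mask" (384x512 bool, what is visible of it) and "box" ([left, top, right, bottom] in pixels, round what is visible of it).
- arm.landmark_of(camera, query): "centre" ([row, column] in pixels: a listed point, or the origin of a listed thing).
Readings, each from a call of its own:
- arm.get_clock(): time.
- arm.get_joint_pos(): joint angles.
- arm.get_joint_vel(): joint speeds.
- arm.get_tau(): joint torques, N m.
- arm.get_tool_pos(): TCP position.
- arm.get_tool_rot(): TCP orientation.
- arm.get_ft_force(): force on the tool from outside, world axes, zero at the start.
- arm.get_wrist_torque(): the same for the moment, N m.
- arm.get_opening(): opening from 0.0 (shut) to 1.0 (fully open).
- arm.get_finger_force(): force on a finger pad.
Only numpy, scipy, OpenCV 4.12 (cv2) and the standard library are available. Lean on these libraries where they do the work, as an engineer would, in place of code of your own. Each camera call takes 0.05 s, during which the arm holds its last target. There are 200 camera calls.

TASK

The rinsed glass carafes have dried on the warming plate: first turn its dial fully anticlockwise to off, and only then lift them off. Stand every carafe upright inside the wooden tray and close each with a stopper from the stand, straight and fully home so that its collar rests on the rim (a spare stopper may stay). Be gentle with the thin glass, never gripping it or pressing on it with more than 25 N and setting it down rather than dropping it, and leave the potted cactus and the mug alone.

Things in the scene. Friction and masses are not known exactly. Their poses are not given: they have to be found in the camera images.
- plate: Flat electric warming plate, fixed to the table: aluminium, 260 x 320 mm (its x, y), 28 mm high, flat on top, with a flush black hot area (248 x 205 mm, centred at y = +52 mm). Origin: centre of its underside, on the table; z up. Its control strip is at its -y end, the dial's axis at x = 0, y = -115 mm; a red mark beside the dial, towards -x, shows off.
- dial (a joint): Dial of the warming plate, in rad: 0 = off = fully anticlockwise seen from above, the end stop; grows clockwise, up to 4.4.
- dial_grip (a point): Grip point on the dial's vertical axis, 65 mm above the table. The dial is a black 44 mm disc with a raised bar across it, 42 mm long and 14 mm thick; the bar's top is 7 mm above this point, the disc 23 mm below. The point turns with the dial, its x axis along the bar; at dial 0 it is parallel to the plate's x. White pointer line on the bar's -x half.
- tray: Wooden serving tray, fixed: 260 x 280 mm (its x, y), floor 8 mm thick, rim 8 mm wide and 20 mm high. Empty at the start. Origin: centre of its underside, on the table; z up.
- stand: Wooden stopper stand, fixed: a block 210 x 50 x 34 mm (x, y, z) with four holes of 28 mm in a row along its x axis, 50 mm apart. Origin: centre of its underside, on the table.
- carafe1: Clear glass carafe, open, on the warming plate; all are alike, three or four are present. Body 64 mm in diameter up to 50 mm, shoulder up to 67 mm, straight round neck of 35 mm outer diameter from there to the rim at 100 mm; bore 27 mm, about 40 mm deep. About 0.2 kg. Origin: centre of its underside; z up along its axis.
- carafe2: Clear glass carafe, open, on the warming plate; all are alike, three or four are present. Body 64 mm in diameter up to 50 mm, shoulder up to 67 mm, straight round neck of 35 mm outer diameter from there to the rim at 100 mm; bore 27 mm, about 40 mm deep. About 0.2 kg. Origin: centre of its underside; z up along its axis.
- carafe3: Clear glass carafe, open, on the warming plate; all are alike, three or four are present. Body 64 mm in diameter up to 50 mm, shoulder up to 67 mm, straight round neck of 35 mm outer diameter from there to the rim at 100 mm; bore 27 mm, about 40 mm deep. About 0.2 kg. Origin: centre of its underside; z up along its axis.
- carafe4: Clear glass carafe, open, on the warming plate; all are alike, three or four are present. Body 64 mm in diameter up to 50 mm, shoulder up to 67 mm, straight round neck of 35 mm outer diameter from there to the rim at 100 mm; bore 27 mm, about 40 mm deep. About 0.2 kg. Origin: centre of its underside; z up along its axis.
- stopper1: Stopper, in the stand at the start; all four alike, fit any carafe. Tapered cork plug, 19 mm across at the foot to 24.6 mm at 24 mm, then a cork collar 33 mm across (24 to 29 mm), then a round wooden knob of 24 mm diameter from 29 to 59 mm. Origin: centre of the plug's foot; z up along its axis. Fully home in a carafe the collar rests on the rim, so the origin lies 24 mm below the rim.
- stopper2: Stopper, in the stand at the start; all four alike, fit any carafe. Tapered cork plug, 19 mm across at the foot to 24.6 mm at 24 mm, then a cork collar 33 mm across (24 to 29 mm), then a round wooden knob of 24 mm diameter from 29 to 59 mm. Origin: centre of the plug's foot; z up along its axis. Fully home in a carafe the collar rests on the rim, so the origin lies 24 mm below the rim.
- stopper3: Stopper, in the stand at the start; all four alike, fit any carafe. Tapered cork plug, 19 mm across at the foot to 24.6 mm at 24 mm, then a cork collar 33 mm across (24 to 29 mm), then a round wooden knob of 24 mm diameter from 29 to 59 mm. Origin: centre of the plug's foot; z up along its axis. Fully home in a carafe the collar rests on the rim, so the origin lies 24 mm below the rim.
- stopper4: Stopper, in the stand at the start; all four alike, fit any carafe. Tapered cork plug, 19 mm across at the foot to 24.6 mm at 24 mm, then a cork collar 33 mm across (24 to 29 mm), then a round wooden knob of 24 mm diameter from 29 to 59 mm. Origin: centre of the plug's foot; z up along its axis. Fully home in a carafe the collar rests on the rim, so the origin lies 24 mm below the rim.
- cactus: Bystander: cactus in a terracotta pot, 82 mm across, 113 mm high. Origin: centre of its underside.
- mug: Bystander: blue mug, 80 mm across, 85 mm high, handle at its +y side. Origin: centre of its underside.

How it is judged:
On the way, in this order (a step that is already met when the one before it is completed fails the run):
1. the warming plate's dial is turned fully anticlockwise to off (value of joint dial below 0.08 rad), for 0.2 s.
2. every carafe stands in the tray with a stopper in it (x of carafe1 in the frame of tray between -0.095 and 0.095 m and y of carafe1 in the frame of tray between -0.105 and 0.105 m and z of each of carafe1, carafe2, carafe3, carafe4 in the frame of tray below 0.012 m and angle between each of carafe1, carafe2, carafe3, carafe4's own z axis and vertical below 0.06 rad and linear speed of each of carafe1, carafe2, carafe3, carafe4 below 0.02 m/s and ((horizontal distance between stopper1 and carafe1 below 0.006 m and z of stopper1 in the frame of carafe1 between 0.072 and 0.0785 m and angle between the z axis of stopper1 and the z axis of carafe1, either way round below 0.09 rad) or (horizontal distance between stopper2 and carafe1 below 0.006 m and z of stopper2 in the frame of carafe1 between 0.072 and 0.0785 m and angle between the z axis of stopper2 and the z axis of carafe1, either way round below 0.09 rad) or (horizontal distance between stopper3 and carafe1 below 0.006 m and z of stopper3 in the frame of carafe1 between 0.072 and 0.0785 m and angle between the z axis of stopper3 and the z axis of carafe1, either way round below 0.09 rad) or (horizontal distance between stopper4 and carafe1 below 0.006 m and z of stopper4 in the frame of carafe1 between 0.072 and 0.0785 m and angle between the z axis of stopper4 and the z axis of carafe1, either way round below 0.09 rad)) and x of carafe2 in the frame of tray between -0.095 and 0.095 m and y of carafe2 in the frame of tray between -0.105 and 0.105 m and ((horizontal distance between stopper1 and carafe2 below 0.006 m and z of stopper1 in the frame of carafe2 between 0.072 and 0.0785 m and angle between the z axis of stopper1 and the z axis of carafe2, either way round below 0.09 rad) or (horizontal distance between stopper2 and carafe2 below 0.006 m and z of stopper2 in the frame of carafe2 between 0.072 and 0.0785 m and angle between the z axis of stopper2 and the z axis of carafe2, either way round below 0.09 rad) or (horizontal distance between stopper3 and carafe2 below 0.006 m and z of stopper3 in the frame of carafe2 between 0.072 and 0.0785 m and angle between the z axis of stopper3 and the z axis of carafe2, either way round below 0.09 rad) or (horizontal distance between stopper4 and carafe2 below 0.006 m and z of stopper4 in the frame of carafe2 between 0.072 and 0.0785 m and angle between the z axis of stopper4 and the z axis of carafe2, either way round below 0.09 rad)) and x of carafe3 in the frame of tray between -0.095 and 0.095 m and y of carafe3 in the frame of tray between -0.105 and 0.105 m and ((horizontal distance between stopper1 and carafe3 below 0.006 m and z of stopper1 in the frame of carafe3 between 0.072 and 0.0785 m and angle between the z axis of stopper1 and the z axis of carafe3, either way round below 0.09 rad) or (horizontal distance between stopper2 and carafe3 below 0.006 m and z of stopper2 in the frame of carafe3 between 0.072 and 0.0785 m and angle between the z axis of stopper2 and the z axis of carafe3, either way round below 0.09 rad) or (horizontal distance between stopper3 and carafe3 below 0.006 m and z of stopper3 in the frame of carafe3 between 0.072 and 0.0785 m and angle between the z axis of stopper3 and the z axis of carafe3, either way round below 0.09 rad) or (horizontal distance between stopper4 and carafe3 below 0.006 m and z of stopper4 in the frame of carafe3 between 0.072 and 0.0785 m and angle between the z axis of stopper4 and the z axis of carafe3, either way round below 0.09 rad)) and x of carafe4 in the frame of tray between -0.095 and 0.095 m and y of carafe4 in the frame of tray between -0.105 and 0.105 m and ((horizontal distance between stopper1 and carafe4 below 0.006 m and z of stopper1 in the frame of carafe4 between 0.072 and 0.0785 m and angle between the z axis of stopper1 and the z axis of carafe4, either way round below 0.09 rad) or (horizontal distance between stopper2 and carafe4 below 0.006 m and z of stopper2 in the frame of carafe4 between 0.072 and 0.0785 m and angle between the z axis of stopper2 and the z axis of carafe4, either way round below 0.09 rad) or (horizontal distance between stopper3 and carafe4 below 0.006 m and z of stopper3 in the frame of carafe4 between 0.072 and 0.0785 m and angle between the z axis of stopper3 and the z axis of carafe4, either way round below 0.09 rad) or (horizontal distance between stopper4 and carafe4 below 0.006 m and z of stopper4 in the frame of carafe4 between 0.072 and 0.0785 m and angle between the z axis of stopper4 and the z axis of carafe4, either way round below 0.09 rad))), for 0.2 s.
At the end, for the whole second after the job is handed in: The dial is within 0.1 rad of its anticlockwise stop; every carafe present stands upright (within 0.06 rad) and at rest on the floor of the tray, inside its rim, and has a stopper straight (within 0.09 rad) in its neck with the collar within 2.5 mm of the rim (all of step 2 and value of joint dial below 0.1 rad); the robot touches nothing.
It fails at once if a carafe lifted off the warming plate while the plate is still on (value of joint dial above 0.15 rad and z of any of carafe1, carafe2, carafe3, carafe4 in the frame of plate above 0.05 m).
It fails at once if a carafe squeezed by the two fingers with more than 55 N together, about 27 N each (contact force between the fingers and carafe1 above 55 N or contact force between the fingers and carafe2 above 55 N or contact force between the fingers and carafe3 above 55 N or contact force between the fingers and carafe4 above 55 N).
It fails at once if a carafe dropped or slammed into the tray (over 45 N) (contact force between any of carafe1, carafe2, carafe3, carafe4 and tray above 45 N).
It fails at once if a stopper forced into a carafe with more than 30 N (contact force between any of stopper1, stopper2, stopper3, stopper4 and carafe1 above 30 N or contact force between any of stopper1, stopper2, stopper3, stopper4 and carafe2 above 30 N or contact force between any of stopper1, stopper2, stopper3, stopper4 and carafe3 above 30 N or contact force between any of stopper1, stopper2, stopper3, stopper4 and carafe4 above 30 N).
It fails at once if the cactus or the mug is knocked away (distance of any of cactus, mug from where it was at the start of the episode above 0.03 m).
Of carafe1, carafe2, carafe3, carafe4 only 3 to 4 are there at a start; the rules pass over those that are not, and their reading is None.
At some moment in a run one of carafe1, carafe2, carafe3, carafe4 may be knocked a few centimetres aside while the robot is not near it.
It also fails if it takes over 210 s, if anything falls off the work surface, if the arm or the gripper's body presses on something with over 40 N, if the wrist force passes 120 N, or if a joint passes its speed limit or range.

## Working session

There is one attempt and no reset: what is moved stays moved. The work goes in short steps, each a Python script; the robot and the scene stay as the last script left them, time stands still between calls to the robot, and variables do not carry over. Pictures are saved under pics/ and viewed, at most 14 in all, crops included, and the job is handed in when it is done.

```bash
ls; mkdir -p pics; cat > h.py <<'E'
from rig import arm
import numpy as np, cv2
def ray(cam,uv):
    c=arm.get_calibration(cam);K,R,t=[np.array(c[k],float) for k in("mtx","R","t")]
    t=t.ravel(); d=R.T@np.linalg.inv(K)@np.array([uv[0],uv[1],1.]); return -R.T@t,d
def on_z(cam,uv,z):
    o,d=ray(cam,uv); return o+d*(z-o[2])/d[2]
def proj(cam,X):
    c=arm.get_calibration(cam);K,R,t=[np.array(c[k],float) for k in("mtx","R","t")]
    p=K@(R@np.array(X,float)+t.ravel()); return p[:2]/p[2]
E
python3 - <<'E'
from h import *
for c in("top","side"):
    im=arm.camera(c); cv2.imwrite(f"pics/{c}0.png",im)
    print(c,ray(c,(256,192)))
    for q in("carafe1","stopper1","dial_grip","plate","tray","stand","cactus","mug"):
        print(c,q,[(np.round(d["centre"]).tolist(),round(d["p"],2)) for d in arm.landmark_of(c,q)])
print(arm.get_clock(),arm.get_tool_rot())
E
```

```text
pics
top (array([0.46983569, 0.00832921, 1.60140393]), array([ 0.07291068, -0.01304771, -0.99729524]))
top carafe1 [([201.0, 307.0], 0.77), ([198.0, 336.0], 0.67), ([234.0, 342.0], 0.55), ([238.0, 314.0], 0.54)]
top stopper1 [([184.0, 246.0], 0.64), ([218.0, 256.0], 0.51), ([237.0, 252.0], 0.45), ([202.0, 251.0], 0.44)]
top dial_grip [([212.0, 378.0], 0.73)]
top plate [([218.0, 338.0], 0.97)]
top tray [([221.0, 167.0], 0.55)]
top stand [([211.0, 249.0], 0.97), ([219.0, 335.0], 0.52)]
top cactus [([142.0, 234.0], 0.75)]
top mug [([136.0, 275.0], 0.61)]
side (array([ 0.20916726, -0.59185626,  0.62666656]), array([ 0.42915709,  0.66111463, -0.61553803]))
side carafe1 [([290.0, 323.0], 0.93), ([263.0, 286.0], 0.89), ([287.0, 240.0], 0.88), ([326.0, 272.0], 0.78)]
side stopper1 [([239.0, 202.0], 0.8), ([210.0, 254.0], 0.65), ([225.0, 222.0], 0.64), ([220.0, 241.0], 0.59)]
side dial_grip [([340.0, 344.0], 0.73)]
side plate [([314.0, 294.0], 0.79)]
side tray [([175.0, 172.0], 0.56)]
side stand [([226.0, 233.0], 0.79), ([288.0, 242.0], 0.35)]
side cactus [([185.0, 291.0], 0.86)]
side mug [([209.0, 328.0], 0.75)]
0.9 [3.14158140e+00 2.07489291e-06 2.70880378e+00]
```

View pics/top0.png

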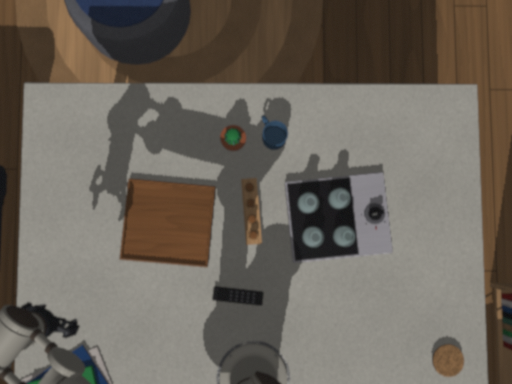

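View pics/side0.png

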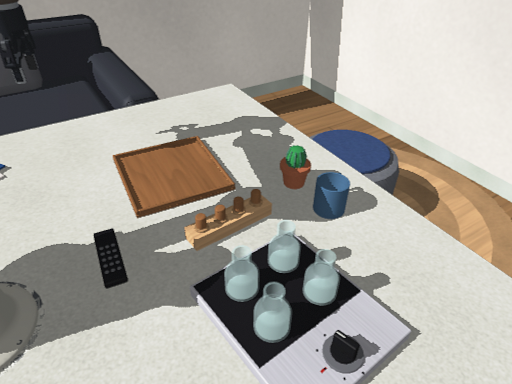

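Four carafes stand on the plate (top about (307-342,198-236)). The stand is at (250,211), the tray at (168,222) and the dial at (376,212). The cactus and mug are off towards +x. Next I'll fit poses to the masks from both cameras.

```bash
cat > fit.py <<'E'
from h import *
from scipy.optimize import minimize
def box(lx,ly,z0,z1): return np.array([[sx*lx/2,sy*ly/2,z] for sx in(-1,1) for sy in(-1,1) for z in(z0,z1)])
def rev(prof): 
    a=np.linspace(0,2*np.pi,24,endpoint=False); return [np.c_[r*np.cos(a),r*np.sin(a),0*a+z] for r,z in prof]
PLATE=[box(.26,.32,0,.028)]; TRAY=[box(.26,.28,0,.020)]; STAND=[box(.21,.05,0,.034)]
def rp(p):
    rs=rev(p); return [np.r_[rs[i],rs[i+1]] for i in range(len(rs)-1)]
CAR=rp([(.032,0),(.032,.05),(.0175,.067),(.0175,.1)])
STO=rp([(.0165,.024),(.0165,.029),(.012,.0291),(.012,.059)])
S=4
def raster(cam,parts,x,y,yaw,z):
    m=np.zeros((384*S,512*S),np.uint8); c=arm.get_calibration(cam);K,R,t=[np.array(c[k],float) for k in("mtx","R","t")]
    cs,sn=np.cos(yaw),np.sin(yaw); Rz=np.array([[cs,-sn,0],[sn,cs,0],[0,0,1]])
    for P in parts:
        X=(P@Rz.T+[x,y,z])@R.T+t.ravel(); p=X@K.T; p=p[:,:2]/p[:,2:]
        cv2.fillConvexPoly(m,cv2.convexHull(((p+.5)*S).astype(np.int32)),1)
    return m
def fit(parts,masks,x0,z=0.,yaw=True,hull=False):
    ms={}
    for c,m in masks.items():
        m=m.astype(np.uint8)
        if hull:
            pts=cv2.findNonZero(m); m=np.zeros_like(m); cv2.fillConvexPoly(m,cv2.convexHull(pts),1)
        ms[c]=cv2.resize(m,None,fx=S,fy=S,interpolation=cv2.INTER_NEAREST)
    def cost(p):
        s=0
        for c,m in ms.items():
            r=raster(c,parts,p[0],p[1],p[2] if yaw else 0,z); s+=1-(r&m).sum()/max(1,(r|m).sum())
        return s/len(ms)
    n=3 if yaw else 2; x0=np.array(x0[:n],float)
    sim=np.vstack([x0]+[x0+d for d in np.diag([.015,.015,.15][:n])])
    r=minimize(cost,x0,method="Nelder-Mead",options=dict(initial_simplex=sim,xatol=2e-4,fatol=1e-4,maxiter=150))
    return r.x,r.fun
E
cat > see.py <<'E'
from fit import *
for c in("top","side"): arm.camera(c)
out={}
for n,parts,x0c in(("plate",PLATE,(338,218)),("tray",TRAY,(167,221)),("stand",STAND,(250,211))):
    x0=np.r_[on_z("top",x0c,.02)[:2],0.1]
    mk={c:arm.regions_of(c,n)[0]["mask"] for c in("top","side")}
    for cs in(("top","side"),("top",),("side",)):
        print(n,cs,*[np.round(v,4) for v in fit(parts,{c:mk[c] for c in cs},x0,hull=(n!="stand"))])
for n,parts,z in(("carafe1",CAR,.028),("stopper1",STO,.010)):
    for c in("side","top"):
        for d in arm.regions_of(c,n):
            b=d["box"]; x0=on_z(c,((b[0]+b[2])/2,(b[1]+b[3])/2),z+.04)[:2]
            print(n,c,round(d["p"],2),np.round(b),*[np.round(v,4) for v in fit(parts,{c:d["mask"]},x0,z=z,yaw=False)])
im=arm.camera("side"); cv2.imwrite("pics/dial.png",cv2.resize(im[300:384,290:410],None,fx=5,fy=5,interpolation=cv2.INTER_CUBIC))
E
python3 see.py
```

```text
plate ('top', 'side') [ 0.5043 -0.2742  0.0971] 0.0163
plate ('top',) [ 0.5032 -0.2746  0.0972] 0.0167
plate ('side',) [ 0.5051 -0.2736  0.0946] 0.0138
tray ('top', 'side') [ 0.4888  0.2694 -0.0912] 0.0359
tray ('top',) [ 0.4896  0.2698 -0.0825] 0.0352
tray ('side',) [ 0.4887  0.2691 -0.0968] 0.0353
stand ('top', 'side') [0.5248 0.004  0.0837] 0.2928
stand ('top',) [0.5247 0.004  0.0827] 0.3124
stand ('side',) [0.5254 0.0041 0.0786] 0.2719
carafe1 side 0.98 [305. 249. 340. 305.] [ 0.5646 -0.2708] 0.0437
carafe1 side 0.79 [269. 224. 301. 275.] [ 0.5516 -0.1721] 0.0641
carafe1 side 0.62 [225. 243. 256. 301.] [ 0.4448 -0.1857] 0.0356
carafe1 side 0.58 [256. 281. 294. 346.] [ 0.4463 -0.2834] 0.0326
carafe1 top 0.83 [298. 193. 321. 214.] [ 0.5484 -0.1735] 0.0901
carafe1 top 0.69 [328. 188. 354. 209.] [ 0.5631 -0.2726] 0.0575
carafe1 top 0.65 [336. 225. 356. 246.] [ 0.4446 -0.2863] 0.0443
carafe1 top 0.57 [304. 227. 327. 246.] [ 0.4433 -0.1881] 0.0545
stopper1 side 0.72 [233. 196. 245. 215.] [0.5493 0.0069] 0.114
stopper1 side 0.7 [215. 202. 227. 222.] [0.5003 0.0038] 0.1266
stopper1 side 0.58 [247. 188. 261. 206.] [0.601  0.0134] 0.2086
stopper1 top 0.62 [248. 197. 256. 210.] [0.5481 0.0061] 0.0873
stopper1 top 0.55 [246. 230. 260. 241.] [ 0.4494 -0.0025] 0.0921
stopper1 top 0.4 [248. 213. 251. 224.] [0.4998 0.0011] 0.0912
```

View pics/dial.png

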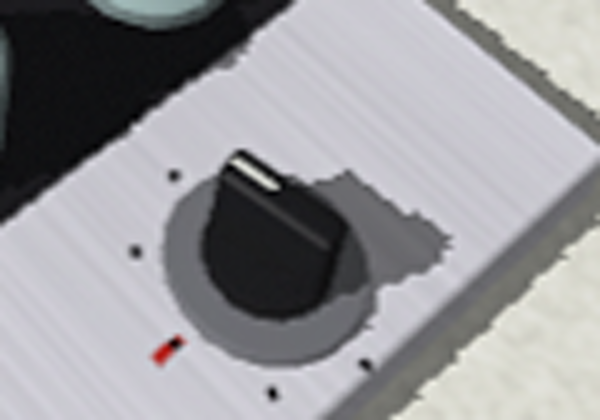

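The pointer runs from crop pixel (233,157) at its outer end to (278,188), which is image (336.6,331.4) to (345.6,337.6). The red off mark is at about (168,350) in the crop. I'll compute the dial angle and turn it.

```bash
cat >> h.py <<'E'
def down(p,yaw,**k): # joint move, yaw mod pi with most central last joint
    best=None
    for y in(yaw-2*np.pi,yaw-np.pi,yaw,yaw+np.pi,yaw+2*np.pi):
        q=arm.inverse_kinematics(p,[np.pi,0,y])
        if q is not None and abs(q[5])<2.9 and (best is None or abs(q[5])<abs(best[5])): best=q
    return best
E
python3 - <<'E'
from h import *
a=on_z("side",(336.6,331.4),.072); b=on_z("side",(345.6,337.6),.072)
py=.096; ax=np.array([.5043+.115*np.sin(py),-.2742-.115*np.cos(py)])
phi=np.arctan2(*(a-b)[1::-1]); phi2=np.arctan2(*(a[:2]-ax)[::-1])
print(a,b,ax,phi,phi2)
D=(np.pi+py-phi)%(2*np.pi); print("dial",D)
for c in("side","top"): arm.camera(c); print(c,[(on_z(c,d["centre"][::-1],.065),d["p"]) for d in arm.landmark_of(c,"dial_grip")])
for y in(phi,phi+np.pi,phi-np.pi,phi+.3):
    print(y,arm.inverse_kinematics([*ax,.12],[np.pi,0,y]))
E
```

```text
[ 0.51128603 -0.36979754  0.072     ] [ 0.51600005 -0.3856701   0.072     ] [ 0.51532305 -0.38867049] 1.8594911086256545 1.7815259452454373
dial 1.3781015449641387
side [(array([ 0.51478306, -0.38626255,  0.065     ]), 0.55)]
top [(array([ 0.51519078, -0.38435175,  0.065     ]), 0.62)]
1.8594911086256545 [-0.83304416  0.43559702  1.48410123  0.          1.22189441 -1.12173894]
5.001083762215448 [-8.33044156e-01  4.35597015e-01  1.48410123e+00 -4.44089210e-16
  1.22189441e+00  2.01985372e+00]
-1.2821015449641386 [-8.33044156e-01  4.35597015e-01  1.48410123e+00 -4.44089210e-16
  1.22189441e+00  2.01985372e+00]
2.1594911086256543 [-0.83304416  0.43559702  1.48410123  0.          1.22189441 -1.42173894]
```

```bash
python3 - <<'E'
from h import *
ax=[.515,-.388]; y0=1.83
q=arm.inverse_kinematics([*ax,.2],[np.pi,0,y0+np.pi]); print(q)
arm.set_joints(q); arm.set_gripper(.6,20); arm.movel([*ax,.048],.15)
print(arm.get_ft_force())
arm.set_gripper(0,40); print("grip",arm.get_opening(),arm.get_finger_force())
q=np.array(arm.get_joint_pos())
for d in np.r_[np.arange(.2,1.45,.2),1.45,1.5,1.55]:
    p=q.copy(); p[5]-=d; arm.set_joints(p)
    print(round(d,2),np.round(q[5]-arm.get_joint_pos()[5],3),np.round(arm.get_wrist_torque(),2),np.round(arm.get_ft_force(),1))
    if d>1.2 and abs(arm.get_wrist_torque()[2])>1.2: break
arm.set_gripper(.5); arm.movel([*ax,.2],.25)
j=list(arm.get_joint_pos()); j[0]+=.5; arm.set_joints(j)
im=arm.camera("side"); cv2.imwrite("pics/dial2.png",cv2.resize(im[300:384,290:410],None,fx=5,fy=5,interpolation=cv2.INTER_CUBIC)); print(arm.get_clock())
E
```

```text
[-8.32709628e-01  3.58892199e-01  1.41962317e+00 -4.44089210e-16
  1.36307729e+00  2.04967935e+00]
[ 0.89651064 -0.53194481 -0.0328101 ]
grip 0.15126489772778423 41.94431126117706
0.2 0.196 [-0.15  0.01  0.06] [ 2.1 -0.8 -2.8]
0.4 0.394 [-0.16 -0.    0.07] [ 1.5  0.5 -2.6]
0.6 0.594 [-0.25 -0.1   0.02] [ 2.4 -0.8 -2.5]
0.8 0.793 [-0.29 -0.12  0.03] [ 1.9 -0.8 -3.2]
1.0 0.993 [-0.39 -0.19  0.05] [ 2.  -1.4 -3. ]
1.2 1.193 [-0.5  -0.33  0.01] [ 2.3 -2.  -3.2]
1.4 1.393 [-0.56 -0.48  0.01] [ 3.8 -2.3 -3.9]
1.45 1.444 [-0.41 -0.72 -1.05] [ 3.  -1.5 -4.7]
1.5 1.496 [-0.23  0.11 -1.19] [-0.9 -2.2 -0.1]
1.55 1.546 [-0.12  0.3  -2.27] [-2.6 -0.7  2.3]
12.4083
```

View pics/dial2.png

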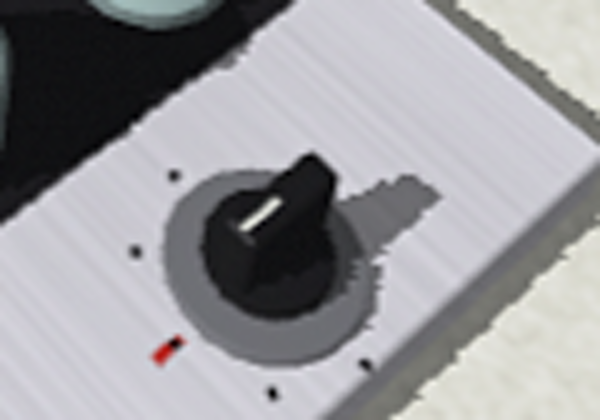

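The pointer now lies along the red mark's direction and the wrist torque rose at the end stop, so the dial is off. On to the first carafe.

```bash
cat > ops.py <<'E'
from fit import *
PY=.096; TR=(.4888,.2694,-.09); H=.068
SLOT=[(.05,.055),(.05,-.055),(-.05,.055),(-.05,-.055)]
def slot(k):
    c,s=np.cos(TR[2]),np.sin(TR[2]); x,y=SLOT[k]; return np.array([TR[0]+c*x-s*y,TR[1]+s*x+c*y])
def look(name="carafe1",parts=CAR,z=.028,ok=lambda p:p[1]<-.03,zt=None):
    pts=[]
    for c in("side","top"):
        arm.camera(c)
        for d in arm.regions_of(c,name):
            b=d["box"]; x0=on_z(c,((b[0]+b[2])/2,(b[1]+b[3])/2),z+.04)[:2]
            x,f=fit(parts,{c:d["mask"]},x0,z=z,yaw=False)
            if f<.3 and ok(x): pts.append((c,x,f))
    groups=[]
    for c,x,f in pts:
        for g in groups:
            if np.linalg.norm(g[0][1]-x)<.025: g.append((c,x,f)); break
        else: groups.append([(c,x,f)])
    for g in groups: print(name,[(c,np.round(x,4).tolist(),round(f,2)) for c,x,f in g])
    return [np.mean([x for _,x,_ in g],0) for g in groups]
def go(p,yaw):
    q=down(p,yaw); assert q is not None; arm.set_joints(q)
def settle_down(p,z,dz=.001,lim=2.,zmin=None,v=.02):
    f0=arm.get_ft_force()[2]
    while z>zmin:
        z-=dz; arm.movel([p[0],p[1],z],v); f=arm.get_ft_force()[2]-f0
        if f>lim: break
    return z,f
def pick(p,k):
    s=slot(k); zb=.028
    go([*p,.22],PY); arm.set_gripper(.75,20); arm.movel([*p,zb+H],.2)
    arm.set_gripper(.5); arm.set_gripper(.2); arm.set_gripper(.75)
    q=np.array(arm.get_joint_pos()); q[5]+=np.pi/2*(-1 if q[5]>0 else 1); arm.set_joints(q)
    arm.set_gripper(.5); arm.set_gripper(.2)
    print("grip",arm.get_opening(),arm.get_finger_force())
    arm.movel([*p,.235],.15); print("held",arm.get_opening(),arm.get_ft_force())
    go([*s,.235],TR[2]); arm.movel([*s,.008+H+.006],.15)
    z,f=settle_down(s,.008+H+.006,zmin=.008+H-.004); print("down",z-H,f)
    arm.set_gripper(.55); arm.set_gripper(.75); arm.movel([*s,.22],.2); print(arm.get_clock())
E
python3 - <<'E'
from ops import *
P=look(); p=min(P,key=lambda p:-p[1]); print(p); pick(p,0)
im=arm.camera("side"); cv2.imwrite("pics/s1.png",im)
E
```

```text
carafe1 [('side', [0.4458, -0.284], np.float64(0.06)), ('top', [0.4447, -0.2842], np.float64(0.05))]
carafe1 [('side', [0.5508, -0.1722], np.float64(0.05))]
carafe1 [('side', [0.4451, -0.1854], np.float64(0.05)), ('top', [0.4426, -0.1878], np.float64(0.05))]
carafe1 [('side', [0.565, -0.2707], np.float64(0.04)), ('top', [0.5629, -0.273], np.float64(0.1))]
[ 0.55079867 -0.17216412]
grip 0.4071635639871565 21.344819306395948
held 0.41042982959837165 [ 0.40804379 -0.40146404 -2.73766285]
down 0.007000000000000006 6.285956235556615
24.4167
```

View pics/s1.png

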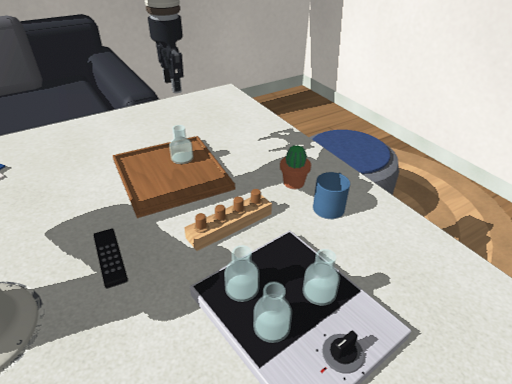

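The first carafe stands upright in the tray at (181,148) and the other three are unchanged. Now the rest, looking again before each grasp.

```bash
python3 - <<'E'
from ops import *
for k in(1,2,3):
    P=look(); 
    if not P: print("none"); break
    p=max(P,key=lambda p:p[1]); print(k,p); pick(p,k)
print(look())
j=list(arm.get_joint_pos()); j[0]-=1.2; arm.set_joints(j)
cv2.imwrite("pics/s2.png",arm.camera("side"))
look(z=.008,ok=lambda p:p[1]>.08); print([slot(k) for k in range(4)])
look("stopper1",STO,.010,ok=lambda p:True); print(arm.get_clock())
E
```

```text
carafe1 [('side', [0.4445, -0.1854], np.float64(0.04)), ('top', [0.4417, -0.1866], np.float64(0.04))]
carafe1 [('side', [0.4467, -0.2837], np.float64(0.07)), ('top', [0.4456, -0.2865], np.float64(0.07))]
carafe1 [('side', [0.5653, -0.2697], np.float64(0.09)), ('top', [0.5634, -0.2723], np.float64(0.06))]
1 [ 0.44313641 -0.18603712]
grip 0.4173455771859128 20.825200360268354
held 0.42345409421385055 [-0.55213614  0.72202299 -2.07073317]
down 0.007000000000000006 5.320552428572753
37.375
carafe1 [('side', [0.4461, -0.2837], np.float64(0.08)), ('top', [0.4446, -0.2851], np.float64(0.05))]
carafe1 [('side', [0.5645, -0.2706], np.float64(0.05)), ('top', [0.5632, -0.2709], np.float64(0.04))]
2 [ 0.56384257 -0.27073262]
grip 0.4199977254833301 20.53540175780654
held 0.41558732352562444 [-0.40934838  0.36763917 -2.98745251]
down 0.007000000000000006 6.007054316476442
50.9667
carafe1 [('side', [0.424, -0.3156], np.float64(0.04)), ('top', [0.4228, -0.3173], np.float64(0.04))]
3 [ 0.42338853 -0.31640927]
grip 0.41954169100507743 20.22184420377016
held 0.4152736088614619 [ 0.05811923  0.45174079 -2.36376518]
down 0.007000000000000006 8.278979415978842
64.7417
[]
carafe1 [('side', [0.4344, 0.2204], np.float64(0.11)), ('top', [0.4321, 0.218], np.float64(0.06))]
carafe1 [('side', [0.5449, 0.3244], np.float64(0.23)), ('top', [0.5432, 0.3174], np.float64(0.05))]
carafe1 [('top', [0.4436, 0.3277], np.float64(0.07))]
carafe1 [('top', [0.5338, 0.2094], np.float64(0.07))]
[array([0.54354096, 0.31968347]), array([0.53365432, 0.21012867]), array([0.44394568, 0.32867133]), array([0.43405904, 0.21911653])]
stopper1 [('top', [0.499, 0.0029], np.float64(0.18))]
67.3667
```

View pics/s2.png

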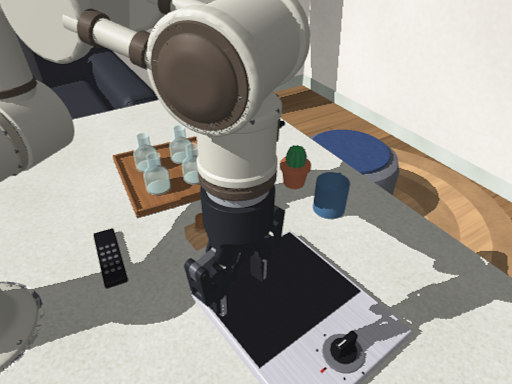

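All four carafes stand in the tray, and the knocked one was picked up from its new place. Next the stoppers: a first one, then a check.

```bash
cat >> ops.py <<'E'
SY=.092; STP=[(.4499,-.0028),(.5002,.0020),(.5493,.0064),(.6003,.0122)]; G=.034
def stop(i,k):
    p=STP[i]
    go([*p,.2],SY); arm.set_gripper(.6,20); arm.movel([*p,.010+G],.15); arm.set_gripper(.4); arm.set_gripper(0,25)
    print("grip",arm.get_opening()); arm.movel([*p,.2],.15); print("held",arm.get_opening())
    s=slot(k); P=look(z=.008,ok=lambda p:p[1]>.08)
    if P:
        d=min(P,key=lambda x:np.linalg.norm(x-s)); e=np.linalg.norm(d-s); print("dev",e)
        if .008<e<.05: s=d
    go([*s,.2],TR[2]); arm.movel([*s,.108+.003+G],.12)
    z,f=settle_down(s,.108+.003+G,dz=.0008,lim=4,zmin=.084+G-.004); print("home z rel",z-G-.084,f)
    arm.set_gripper(.4); arm.set_gripper(.6); arm.movel([*s,.22],.2); print(arm.get_clock())
E
python3 - <<'E'
from ops import *
stop(0,0)
go([.4,-.15,.3],0)
for c in("side","top"): cv2.imwrite(f"pics/{c}3.png",arm.camera(c))
im=cv2.imread("pics/side3.png")[110:250,100:300]; cv2.imwrite("pics/c3.png",cv2.resize(im,None,fx=4,fy=4,interpolation=cv2.INTER_CUBIC))
E
```

```text
grip 0.27233264003770247
held 0.2725666975389261
carafe1 [('side', [0.4339, 0.2208], np.float64(0.04)), ('top', [0.4312, 0.2192], np.float64(0.17))]
carafe1 [('top', [0.5317, 0.2093], np.float64(0.06))]
carafe1 [('top', [0.4437, 0.3272], np.float64(0.06))]
carafe1 [('top', [0.5436, 0.3185], np.float64(0.07))]
dev 0.0011584430989062238
home z rel -0.0009999999999998205 5.4384302931434485
85.5083
```

View pics/c3.png

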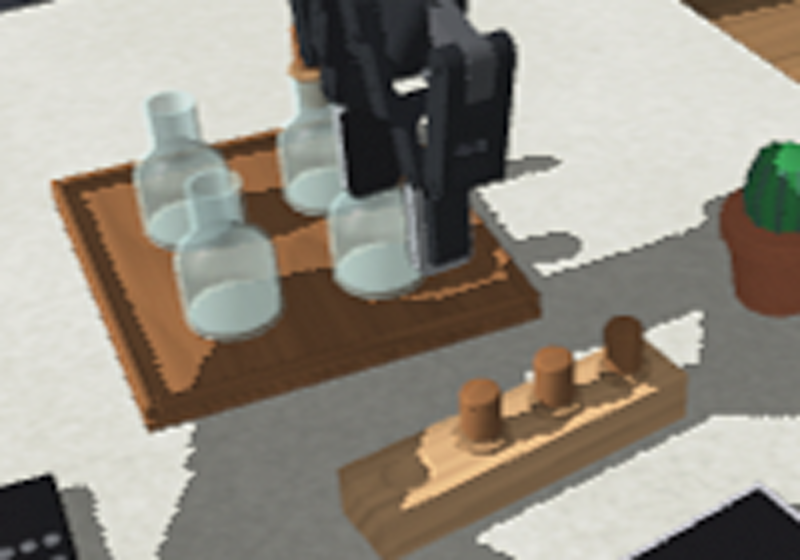

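The first stopper sits with its collar on the rim, at about (305,70) in the crop. The other three follow.

```bash
python3 - <<'E'
from ops import *
for i in(1,2,3): stop(i,i)
arm.set_joints([1.9,0.158,1.597,0,1.386,0])
for c in("side","top"): cv2.imwrite(f"pics/{c}4.png",arm.camera(c))
im=cv2.imread("pics/side4.png")[110:250,100:300]; cv2.imwrite("pics/c4.png",cv2.resize(im,None,fx=4,fy=4,interpolation=cv2.INTER_CUBIC))
look(z=.008,ok=lambda p:p[1]>.08); look("stopper1",STO,.084,ok=lambda p:True);print(arm.get_clock())
E
```

```text
grip 0.2695815891650067
held 0.26439481395756953
carafe1 [('side', [0.5348, 0.2126], np.float64(0.04)), ('top', [0.5309, 0.21], np.float64(0.06))]
carafe1 [('side', [0.4344, 0.2221], np.float64(0.07)), ('top', [0.431, 0.2176], np.float64(0.15))]
carafe1 [('top', [0.4436, 0.3283], np.float64(0.07))]
dev 0.0014049683756030638
home z rel -0.0009999999999998205 7.2287407910548245
104.3917
grip 0.26969491749546626
held 0.27167500627738733
carafe1 [('side', [0.535, 0.2107], np.float64(0.16))]
carafe1 [('side', [0.4353, 0.2241], np.float64(0.07)), ('top', [0.4311, 0.219], np.float64(0.13))]
carafe1 [('top', [0.4422, 0.327], np.float64(0.06))]
dev 0.0024335627735608133
home z rel -0.00019999999999982532 4.885105441272756
122.3
grip 0.2675979855912036
held 0.27133117110158533
carafe1 [('side', [0.434, 0.2206], np.float64(0.06)), ('top', [0.4317, 0.2184], np.float64(0.05))]
carafe1 [('side', [0.5347, 0.2122], np.float64(0.13))]
carafe1 [('top', [0.4435, 0.3269], np.float64(0.29))]
dev 0.001234433195532088
home z rel -0.00019999999999982532 5.013788141307337
140.2083
carafe1 [('side', [0.5348, 0.212], np.float64(0.13)), ('top', [0.5338, 0.2111], np.float64(0.24))]
carafe1 [('side', [0.4338, 0.22], np.float64(0.14)), ('top', [0.4318, 0.2201], np.float64(0.25))]
stopper1 [('side', [0.4461, 0.3328], np.float64(0.26)), ('top', [0.4419, 0.3276], np.float64(0.12))]
stopper1 [('side', [0.4342, 0.2192], np.float64(0.12))]
stopper1 [('side', [0.5343, 0.2108], np.float64(0.14))]
stopper1 [('side', [0.5421, 0.3178], np.float64(0.14))]
stopper1 [('top', [0.5128, -0.3692], np.float64(0.22))]
143.4583
```

View pics/c4.png

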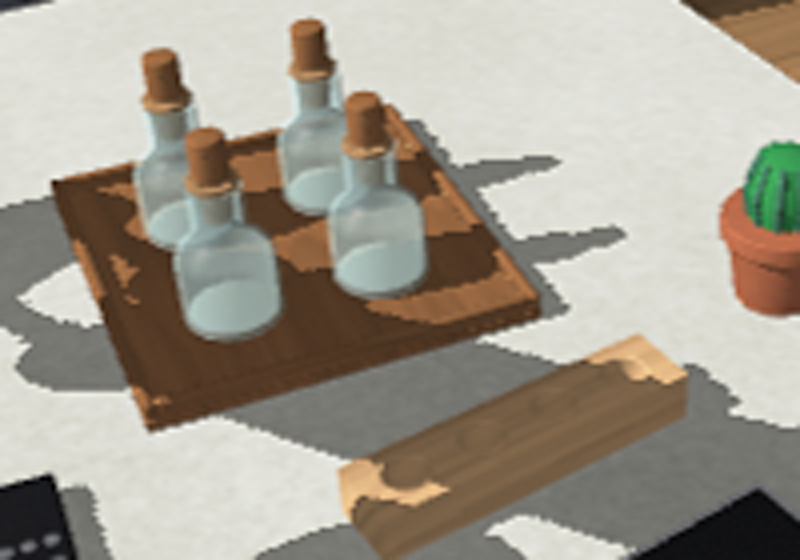

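View pics/side4.png

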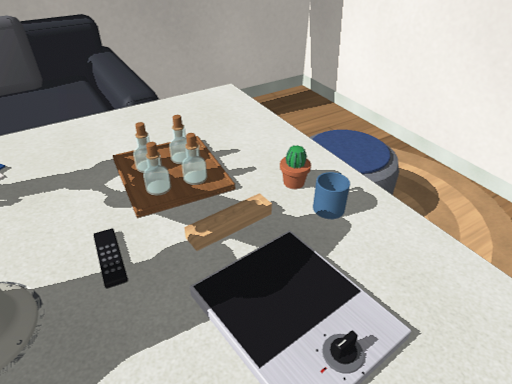

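The back-left stopper (slot 2, crop (162,80)) looks slightly off, so I'll overlay the modelled home pose to check it.

```bash
python3 - <<'E'
from ops import *
im=cv2.imread("pics/side4.png"); f=10
out=[]
for k in(2,3,0,1):
    s=slot(k)
    u,v=proj("side",[*s,.12]).astype(int); x0,y0=u-14,v-14
    c=cv2.resize(im[y0:y0+28,x0:x0+28],None,fx=f,fy=f,interpolation=cv2.INTER_CUBIC)
    for parts,z,col in((CAR[2:],.008,(255,0,0)),(STO,.084,(0,255,0))):
        m=raster("side",parts,*s,0,z); cs,_=cv2.findContours(m,cv2.RETR_EXTERNAL,cv2.CHAIN_APPROX_NONE)
        for q in cs: cv2.polylines(c,[((q/S-[x0,y0])*f).astype(np.int32)],True,col,1)
    out.append(c)
cv2.imwrite("pics/ov.png",np.vstack([np.hstack(out[:2]),np.hstack(out[2:])]))
E
```

```text
(no output)
```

View pics/ov.png

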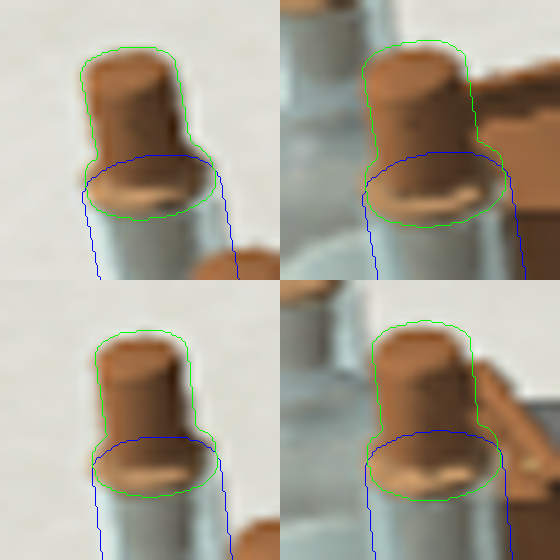

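All four stoppers match the modelled home pose: straight, with the collar on the rim. The dial is at off and the arm is clear, so I'm handing in.

```bash
python3 -c "
from rig import arm
print(arm.job_done(),arm.get_clock())"
```

```text
the job is handed in; nothing more can be done
the job is handed in; nothing more can be done
```

I turned the dial off first, then stood all four carafes in the tray, each with a stopper fully home; the camera check agreed, the cactus and mug were left alone, and I handed the job in at about 143 s; no verdict came back.

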